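# Push a blank home under the bridge of a drill jig

### The arm

A 7-joint arm with a two-finger parallel gripper is mounted at the origin on a cart in front of the work surface, level with it; the furniture and walls round the work are solid. World frame = base frame: x ahead of the robot, y to its left, z up, the work surface at z = 0. Lengths are in m, angles in rad, forces in N, time in s.
With the tool pointing down it reaches from about 0.425 to 0.925 m from the base axis. Payload 6.8 kg.
Tool frame: the origin (TCP) lies at the very end of the fingers, on their centre line; the grasp point (between the pads) lies 19 mm behind it; z points along the fingers, y is the line along which they close (so a half turn about z gives the same grasp; the last joint's range is limited). The gripper opens to 85 mm and grips with 20 to 120 N. Pads are 22 mm wide; open, the fingers measure 114 mm over their backs; the gripper's body (76 mm by 85 mm) begins 54 mm behind the grasp point. The pads swing forward as they close: fully open they stand 13 mm farther back than shut.
Start: joints at [1.182, 0.477, 0.022, 1.555, -0.011, 1.109, -0.083], TCP at [0.187, -0.649, 0.231] pointing down, gripper open.
Joint ranges: [-2.96, 2.96], [-0.34, 2.1], [-1.41, 1.46], [0.24, 2.44], [-1.37, 4.51], [0.17, 1.92], [-2.96, 2.96]. Speed limits (rad/s): [2.39, 2.39, 3.14, 3.14, 3.14, 3.14, 3.14].

### API

Orientations are given as a rotation vector (axis times angle).
In Python, from bench import get_obs, viewer, r gives the robot as it stands. The module is installed in compiled form; this text tells all that it offers.
- The arm moves only by the tool play_rows, never from a script. Its argument "commands" is a list that holds one entry, the list of rows, each a list of 5 numbers: the gripper's target within -1 to 1 (shut at 1, half-way at 0, fully open at -1), then the shift along the tool's x, y, z scaled (see below), then the turn about the tool's z scaled (see below). A call has 1 to 12 rows; each row is the pose to reach, as a shift and turn from the pose commanded when the call began, along the tool's axes at that moment; what a row does not reach only later rows make up. The controller multiplies each number of a shift by 0.2 m and each number of a turn by pi/2 rad. A row lasts 1/12 s, in which the tool goes at most 41.7 mm and 7.16 degrees, less where a joint would pass 70% of its speed; a pose out of reach is approached as far as the arm can. A call with a number of a shift or a turn outside -1 to 1 is refused whole. A call with a gripper value outside its range is refused whole. The fingers move at their own pace and stop on an object; "grip_force" is the grip in N (left out, the last holds). Time passes only in rows, so rows that repeat a pose let the fingers close. It gives the time, the measured TCP pose, the force, the opening and the grip force at its end, in the units of the state.
- get_obs(): the state, without advancing time (a new reading comes with each control period).
- viewer.grab_frame(name): name is "side" or "top" or "wrist"; returns a dict with "pixels" (420x560x3 uint8, red, green, blue), "fovy" (degrees; the focal length in pixels is half the picture's height over the tangent of half this angle, whatever the lens; pixels are square), "cx", "cy" (the principal point, pixels), "distortion" ([k1, k2, p1, p2, k3] as OpenCV has them; the pictures are not rectified), "world_to_cam" (4x4, takes a point from world to camera coordinates); the wrist camera has in their place "hand_eye" (4x4, takes a point from camera to tool coordinates, whose origin is the TCP and whose axes are the flange's). Camera axes: x right, y up, looking along -z (the intrinsics and any distortion apply to the point x, -y, -z); pixel columns grow to the right and rows downward; lengths in m; the calibration is good to about 2 mm. A picture is of the moment at which its call begins: read the wrist's pose just before it. There is no depth.
- r.hand_in(): hands the job in; it is judged then, once.
Trained networks look in a picture, given as the dict that the camera call returned (one of the last four; its "shot" number tells which), for a name from the list of things; names that differ only in an ending like _2 or _b are one class to them, and where a whole thing is asked for, a point or a joint stands for the part that bears it (a point fixed in the world has none). Each returns a list of dicts, best first, with "score" (0 to 1); they miss things now and then, are a little off and sometimes report something else, mostly with a low value. They report only what shows in the picture. A call takes as long as a camera call. They do not tell look-alikes from the thing itself.
- viewer.trace(picture, thing): "pixels" (420x560 bool, what is visible of it) and "rect" ([left, top, right, bottom] in pixels, round what is visible of it).
The state is a dict: "clock": time; "joints": joint angles; "qvel": joint speeds; "tau": joint torques, N m; "tcp_pos": TCP position; "orientation": TCP orientation; "contact_force": force on the tool from outside, world axes, zero at the start; "moment": the same for the moment, N m; "grip_width": finger opening in m; "gripper_force": force on a finger pad.
Only numpy, scipy, OpenCV 4.12 (cv2) and the standard library are available. Lean on these libraries where they do the work, as an engineer would, in place of code of your own. Each camera call takes 0.05 s, during which the arm holds its last target. There are 200 camera calls.

### The job

Push the flat wooden plate along the table into the open mouth of the drill jig and on under its low bridge, lengthways, until its leading end rests squarely against the end stop. Only push it with the fingers: do not lift or tip it, leave the things around it alone, and draw the fingers away when it is home.

Things in the scene. Friction and masses are not known exactly. Their poses are not given: they have to be found in the camera images.
- plate: flat bare brown wooden plate with a small 9 mm hole near each corner, 140 mm long (its x), 96 mm wide (its y), 16 mm thick, 0.14 to 0.27 kg, lying loose and flat on the table. Origin: centre of its underside; z up. Its two ends are alike, so either end may lead.
- jig: low dark steel drill jig screwed to the table, open to the robot's right: two side cheeks, a bridge, an end stop. Origin on the table, just where the centre of the plate's underside is when home; x along the lane from mouth to stop (world +y within 0.2 rad), y across it, z up. Lane 102 mm wide (y +-51), straight from x = -30 to the stop's face at x = +70 mm; outside, low feet to y = +-88 mm.
- jig_mouth (a point): middle of the jig's mouth on the table, at jig x = -60 mm (axes as the jig's): flared lead-in walls, 130 mm apart here, narrow to the 102 mm lane at jig x = -30 mm. With the plate home its trailing end is at jig x = -70 mm, 10 mm outside the mouth.
- jig_bridge (a point): middle of the bridge's underside, 19.5 mm above the table at jig x = +10 mm (axes as the jig's). The bridge covers jig x = -20 to +40 mm, top at 31.5 mm, with a round drill bushing up to 41.5 mm; the plate passes with 3.5 mm headroom. Cheeks and stop are 19.5 mm high.
- screw_carton: small brown cardboard carton, 45 x 70 x 41 mm, loose bystander at the back; origin centre of its underside
- tape_ring: roll of black tape lying flat, 62 mm across, 19 mm high, loose bystander between the jig and the robot; origin centre of its underside
- filler: blue and white round tub with a lid, 69 mm across, 56 mm high, loose bystander beyond the jig's end stop; origin centre of its underside
Mind the look-alikes: they are no part of the job. There is more than one size of the plate; the one meant has the size given above.

How it is judged:
By the outcome, as a careful person would: the job done as asked, in the order asked, and still so for the second after the job is handed in, with the robot touching nothing.
It also fails if it takes over 64 s, if anything falls off the work surface, if the arm or the gripper's body presses on something with over 40 N, if the wrist force passes 120 N, or if a joint passes its speed limit or range.

## Working session

There is one attempt and no reset: what is moved stays moved. The work goes in short steps, Python scripts to look and compute and a tool call to move; the robot and the scene stay as the last step left them, time stands still between calls to the robot, and variables do not carry over. Pictures are saved under pics/ and viewed, at most 10 in all, crops included, and the job is handed in when it is done.

Besides the shell and the picture viewer there is one more tool, called after "Call:" by a JSON object that holds its "op" and its "data". play_rows: Moves the arm, as the interface text tells. Shifts and turns lie within -1 to 1; 1 stands for 0.2 m of shift or pi/2 rad of turn. Its arguments: {"type":"object","properties":{"commands":{"type":"array","items":{"type":"array","items":{"type":"array","items":{"type":"number","minimum":-1,"maximum":1}}}},"grip_force":{"type":"number"}},"required":["commands"]}

```bash
mkdir -p pics; cat > h.py <<'E'
import numpy as np, cv2
from bench import get_obs, viewer, r
from scipy.spatial.transform import Rotation as R
def KD(f):
    h=f["pixels"].shape[0]; fl=h/2/np.tan(np.radians(f["fovy"])/2)
    return np.array([[fl,0,f["cx"]],[0,fl,f["cy"]],[0,0,1]]),np.array(f["distortion"],float)
F=np.diag([1.,-1,-1])
def w2c(f,o=None):
    if "world_to_cam" in f: return np.array(f["world_to_cam"])
    T=np.eye(4);T[:3,:3]=R.from_rotvec(o["orientation"]).as_matrix();T[:3,3]=o["tcp_pos"]
    return np.linalg.inv(T@np.array(f["hand_eye"]))
def back(f,px,z,o=None):
    K,D=KD(f);M=w2c(f,o)
    p=cv2.undistortPoints(np.array(px,float).reshape(-1,1,2),K,D).reshape(-1,2)
    d=np.c_[p[:,0],-p[:,1],-np.ones(len(p))]@M[:3,:3]
    c=-M[:3,:3].T@M[:3,3]
    return c+d*((z-c[2])/d[:,2])[:,None]
def proj(f,P,o=None):
    K,D=KD(f);M=w2c(f,o);P=np.atleast_2d(P)
    c=(P@M[:3,:3].T+M[:3,3])@F
    return cv2.projectPoints(c,np.zeros(3),np.zeros(3),K,D)[0].reshape(-1,2)
def save(n,im): cv2.imwrite("pics/"+n,cv2.cvtColor(im,cv2.COLOR_RGB2BGR))
E
python3 - <<'E'
from h import *
o=get_obs();print(o)
ims=[]
for n in["top","side"]:
    f=viewer.grab_frame(n);save(n+"0.png",f["pixels"])
    for t in["plate","jig","screw_carton","tape_ring","filler"]:
        for d in viewer.trace(f,t):
            m=d["pixels"].astype(np.uint8)
            cs=max(cv2.findContours(m,0,2)[0],key=cv2.contourArea)
            q=cv2.boxPoints(cv2.minAreaRect(cs))
            z=.016 if t=="plate" else .0195
            print(n,t,round(d["score"],2),np.round(d["rect"]),m.sum(),back(f,q,z)[:,:2].round(3).tolist())
E
```

```text
{'clock': 0.0, 'joints': array([ 1.18187101,  0.47778808,  0.02235769,  1.55643833, -0.01149106,
        1.10928532, -0.08309863]), 'qvel': array([ 0.00107326, -0.00058722, -0.00019663, -0.00117946, -0.00058108,
        0.00082652,  0.00032047]), 'tau': array([-6.20624705e-04, -5.96461523e+01,  1.60761159e+00, -2.81202757e+01,
        1.24368514e-02,  9.24271240e-03,  3.87631516e-06]), 'tcp_pos': array([ 0.18688817, -0.64800891,  0.23033966]), 'orientation': array([-3.10894275e+00, -4.39444250e-01,  6.23268910e-04]), 'contact_force': array([-0.54752928,  0.63194277,  0.03370116]), 'moment': array([0.02220033, 0.01744139, 0.00469416]), 'gripper_force': 0.0, 'grip_width': 0.08539517889530376}
top plate 0.75 [397. 250. 437. 295.] 984 [[0.453, -0.224], [0.486, -0.288], [0.398, -0.332], [0.365, -0.268]]
top plate 0.57 [334. 195. 393. 243.] 1891 [[0.534, -0.056], [0.628, -0.081], [0.593, -0.22], [0.499, -0.195]]
top jig 0.89 [197. 183. 260. 255.] 2440 [[0.634, 0.324], [0.657, 0.168], [0.479, 0.142], [0.457, 0.295]]
top jig 0.29 [225. 273. 252. 298.] 365 [[0.376, 0.237], [0.42, 0.195], [0.3
[... 208 characters left out ...]
6, 0.167], [0.349, 0.165], [0.348, 0.223]]
top filler 0.58 [132. 192. 159. 218.] 619 [[0.627, 0.483], [0.629, 0.408], [0.559, 0.405], [0.557, 0.479]]
side plate 0.65 [242. 254. 298. 293.] 1783 [[0.503, -0.222], [0.509, -0.05], [0.631, -0.084], [0.608, -0.247]]
side plate 0.55 [168. 290. 231. 327.] 1361 [[0.37, -0.281], [0.471, -0.223], [0.489, -0.311], [0.396, -0.36]]
side screw_carton 0.92 [341. 213. 369. 235.] 505 [[0.781, 0.196], [0.854, 0.196], [0.817, 0.036], [0.753, 0.037]]
side tape_ring 0.83 [189. 207. 215. 220.] 259 [[0.347, 0.22], [0.408, 0.22], [0.416, 0.123], [0.36, 0.123]]
side filler 0.73 [265. 169. 288. 194.] 386 [[0.559, 0.351], [0.563, 0.595], [0.632, 0.595], [0.619, 0.351]]
```

```bash
python3 - <<'E'
from h import *
f=viewer.grab_frame("top")
d=viewer.trace(f,"jig")[0]["pixels"]
im=f["pixels"][110:310,120:450].copy()
save("crop1.png",cv2.resize(im,None,fx=2.4,fy=2.4,interpolation=cv2.INTER_CUBIC))
E
```

```text
(no output)
```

View pics/crop1.png

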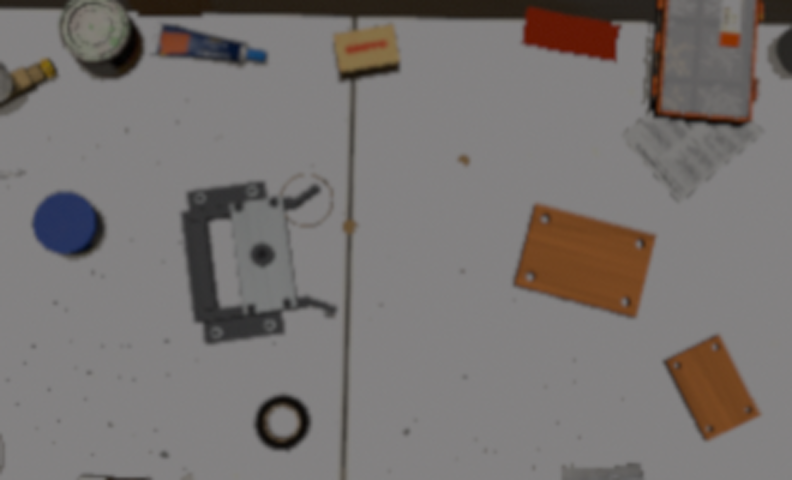

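The pictured plates: the large one is at full-image (364,218) and measures about 143 x 97 mm. The small one is at (417,272) and measures about 98 x 72 mm. The large one fits 140 x 96, so it is the one meant. The jig is at (228,219) with its mouth toward the plate, and the flared walls show at crop (310,195) and (320,307). I'll move above them for a close wrist view.

```bash
cat >> h.py <<'E'
def rows(targets,o=None):
    """targets: list of (x,y,z,yaw deg of tool x); prints shift/turn in command units from current pose"""
    o=o or get_obs();M=R.from_rotvec(o["orientation"]).as_matrix();yaw=np.degrees(np.arctan2(M[1,0],M[0,0]))
    for t in targets:
        s=M.T@(np.array(t[:3])-o["tcp_pos"])/0.2
        print(np.round(s,3).tolist(),round(-((t[3]-yaw+180)%360-180)/90,3))
E
python3 - <<'E'
from h import *
rows([(.56,-.06,.40,80)])
f=viewer.grab_frame("top")
g=lambda l,z:back(f,np.array(l)/2.4+[120,110],z)[:,:2].round(4).tolist()
print("bridge",g([(232,203),(280,198),(297,308),(248,316)],.0315),"bush",g([(262,254)],.0415))
print("stopface",g([(210,220),(218,305)],.0195))
E
```

```text
[2.607, -2.311, -0.844] -0.71
bridge [[0.6181, 0.2587], [0.6248, 0.2054], [0.5025, 0.1827], [0.4926, 0.2364]] bush [[0.5607, 0.2221]]
stopface [[0.5999, 0.2845], [0.5046, 0.2718]]
```

Call:
{"op": "play_rows", "data": {"commands": [[[-1,0.2,-0.2,-0.3,-0.05],[-1,0.4,-0.4,-0.6,-0.1],[-1,0.6,-0.6,-0.8,-0.2],[-1,0.8,-0.75,-0.84,-0.25],[-1,0.95,-0.85,-0.84,-0.3],[-1,0.95,-0.85,-0.84,-0.35],[-1,0.95,-0.85,-0.84,-0.35],[-1,0.95,-0.85,-0.84,-0.35]]]}}

```text
clock: 1.42
tcp_pos: [0.3265, -0.4284, 0.4024]
orientation: [2.868, 1.276, 0.005]
contact_force: [1.0, 0.4, 0.5]
grip_width: 0.0854
gripper_force: 0.0
```

```bash
python3 - <<'E'
from h import *
print(get_obs()["tcp_pos"]);rows([(.56,-.06,.40,80)])
E
```

```text
[ 0.32654945 -0.42836312  0.40237077]
[2.15, -0.366, 0.013] -0.356
```

Call:
{"op": "play_rows", "data": {"commands": [[[0,0.2,-0.04,0,-0.06],[0,0.4,-0.08,0,-0.12],[0,0.6,-0.12,0,-0.18],[0,0.8,-0.16,0,-0.24],[0,1,-0.18,0,-0.3],[0,1,-0.18,0,-0.36],[0,1,-0.18,0,-0.36]]]}}

```text
clock: 2.0
tcp_pos: [0.4323, -0.2581, 0.3997]
orientation: [2.397, 2.03, 0.001]
contact_force: [-0.7, -0.4, 0.6]
grip_width: 0.0426
gripper_force: 0.0
```

```bash
python3 - <<'E'
from h import *
print(get_obs()["tcp_pos"]);rows([(.56,-.06,.40,80)])
E
```

```text
[ 0.43226139 -0.25807257  0.39966585]
[1.082, 0.467, -0.001] 0.006
```

Call:
{"op": "play_rows", "data": {"commands": [[[-0.4,0.2,0.09,0,0],[-0.4,0.4,0.18,0,0],[-0.4,0.6,0.27,0,0],[-0.4,0.8,0.36,0,0],[-0.4,1,0.45,0,0],[-0.4,1,0.47,0,0],[-0.4,1,0.47,0,0],[-0.4,1,0.47,0,0]]]}}

```text
clock: 2.67
tcp_pos: [0.5581, -0.0812, 0.3988]
orientation: [-2.409, -2.016, 0.002]
contact_force: [-0.2, -0.6, 0.0]
grip_width: 0.06
gripper_force: 0.0
```

```bash
python3 - <<'E'
from h import *
o=get_obs();print(o["tcp_pos"],o["grip_width"])
f=viewer.grab_frame("wrist");save("w1.png",f["pixels"])
for t in["plate","jig"]:
    for d in viewer.trace(f,t):
        m=d["pixels"].astype(np.uint8)
        cs=max(cv2.findContours(m,0,2)[0],key=cv2.contourArea)
        q=cv2.boxPoints(cv2.minAreaRect(cs))
        z=.016 if t=="plate" else .0195
        print(t,round(d["score"],2),np.round(d["rect"]),back(f,q,z,o)[:,:2].round(4).tolist())
E
```

```text
[ 0.55810476 -0.08121225  0.39882063] 0.05995252975267068
plate 0.74 [206. 236. 260. 296.] [[0.3782, -0.2585], [0.4643, -0.215], [0.4906, -0.2824], [0.4024, -0.3301]]
plate 0.72 [257. 132. 323. 222.] [[0.5001, -0.1922], [0.5376, -0.0546], [0.63, -0.0779], [0.6004, -0.2183]]
```

View pics/w1.png

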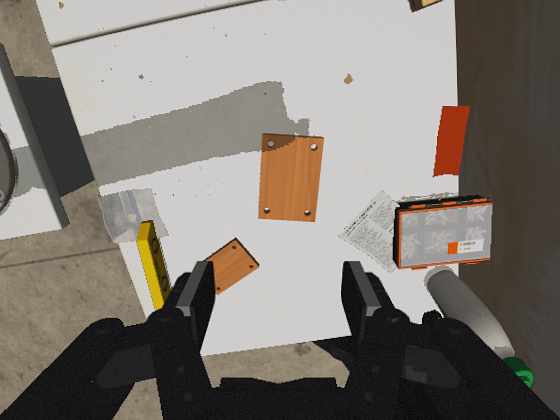

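The wrist view shows the large plate at (290,177), and its corners back-project to about 142 x 96 mm, so it is the target. The small plate is at (232,267). The jig is out of view, so I'll move ahead to see it.

Call:
{"op": "play_rows", "data": {"commands": [[[-0.4,0.2,0,0,0],[-0.4,0.4,0,0,0],[-0.4,0.6,0,0,0],[-0.4,0.8,0,0,0],[-0.4,0.97,0,0,0],[-0.4,1,0,0,0],[-0.4,1,0,0,0],[-0.4,1,0,0,0],[-0.4,1,0,0,0]]]}}

```text
clock: 3.57
tcp_pos: [0.5933, 0.1137, 0.3993]
orientation: [2.41, 2.013, -0.002]
contact_force: [-0.5, -0.6, 0.9]
grip_width: 0.0596
gripper_force: 0.0
```

```bash
python3 - <<'E'
from h import *
o=get_obs();print(o["tcp_pos"],o["grip_width"])
f=viewer.grab_frame("wrist");save("w2.png",cv2.resize(f["pixels"][0:300],None,fx=1.42,fy=1.42,interpolation=cv2.INTER_CUBIC))
np.save("w2.npy",dict(f=f,o=o),allow_pickle=True)
for t in["plate","jig"]:
    for d in viewer.trace(f,t):
        m=d["pixels"].astype(np.uint8)
        cs=max(cv2.findContours(m,0,2)[0],key=cv2.contourArea)
        q=cv2.boxPoints(cv2.minAreaRect(cs))
        z=.016 if t=="plate" else .0195
        print(t,round(d["score"],2),np.round(d["rect"]),back(f,q,z,o)[:,:2].round(4).tolist())
E
```

```text
[0.59325479 0.11370118 0.39925463] 0.059642339784639536
plate 0.81 [261. 246. 318. 318.] [[0.5023, -0.1944], [0.5386, -0.0498], [0.6312, -0.0727], [0.6031, -0.22]]
plate 0.79 [203. 328. 264. 376.] [[0.3704, -0.259], [0.474, -0.2091], [0.4925, -0.2814], [0.3856, -0.3365]]
jig 0.7 [170.   1. 304. 139.] [[0.4654, 0.3018], [0.6329, 0.3239], [0.666, 0.1698], [0.4848, 0.1398]]
```

View pics/w2.png

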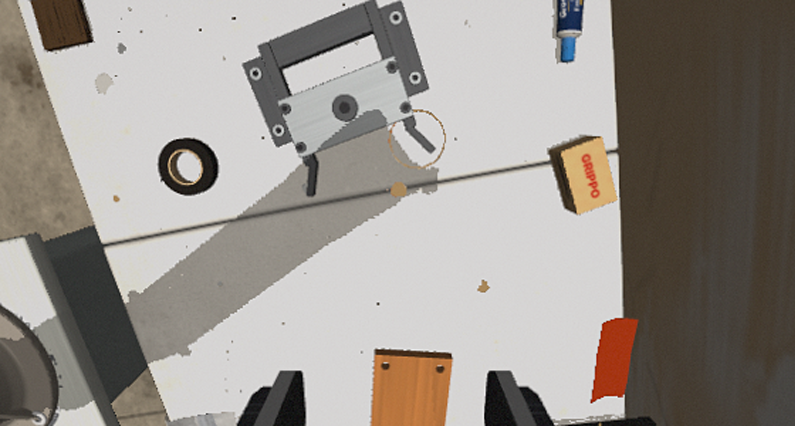

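```bash
python3 - <<'E'
from h import *
D=np.load("w2.npy",allow_pickle=True).item();f,o=D["f"],D["o"]
g=lambda l,z:back(f,np.array(l)/1.42,z,o)[:,:2]
b=g([(281,98),(392,60),(411,118),(296,157)],.0315);print("bridge",b.round(4).tolist(),b.mean(0))
for a,c in((0,1),(3,2)):
    v=b[a]-b[c];print("axis deg",np.degrees(np.arctan2(v[1],v[0]))-90,np.linalg.norm(v))
bu=g([(345,106)],.0415)[0];print("bush",bu)
s=g([(284,66),(377,34)],.0195);v=s[0]-s[1];print("stop",s,np.degrees(np.arctan2(v[1],v[0]))-90)
fl=g([(310,194),(434,150)],.0195);print("flare tips",fl)
for th in(97,99,101):
    e=np.array([np.cos(np.radians(th)),np.sin(np.radians(th))]);h=b.mean(0)-.01*e
    n=np.array([-e[1],e[0]]);print(th,"home",h,"stop x",(s-h)@e,"stop y",(s-h)@n,"flare",(fl-h)@e,(fl-h)@n,"bush",(bu-h)@e,(bu-h)@n)
# contour overlay candidates with feet bolts
bo=g([(255,73),(278,130),(396,17),(418,78)],.012);print("bolts",bo)
for a,c in((1,0),(3,2)):
    v=bo[c]-bo[a];print(np.degrees(np.arctan2(v[1],v[0])))
E
```

```text
bridge [[0.5013, 0.2451], [0.6171, 0.2596], [0.6264, 0.2027], [0.5026, 0.1862]] [0.56184455 0.22339314]
axis deg -262.8917430901318 0.1167319201701259
axis deg -262.3936253334566 0.12487389832319354
bush [0.5638802  0.22528659]
stop [[0.50912862 0.27543366]
 [0.60697475 0.28728606]] -263.09323403629503
flare tips [[0.50583918 0.14515598]
 [0.64532833 0.16689256]]
97 home [0.56306324 0.21346768] stop x [0.06807707 0.06791668] stop y [ 0.04598085 -0.0525804 ] flare [-0.06082866 -0.05625355] [ 0.06512262 -0.07597582] bush 0.01163124944841705 -0.0022512301726106635
99 home [0.56340889 0.21351626] stop x [0.0696464  0.06604637] stop y [ 0.04392598 -0.05456963] flare [-0.05851277 -0.05886471] [ 0.06755484 -0.07361732] bush 0.011551688935342384 -0.002306788568761654
101 home [0.56375264 0.21357687] stop x [0.07114305 0.06410778] stop y [ 0.04181759 -0.05649238] flare [-0.0561134  -0.06139196] [ 0.06990474 -0.07116913] bush 0.01147023792831933 -0.0023595364983752137
bolts [[0.47659945 0.27572909]
 [0.48624978 0.21644844]
 [0.62847281 0.30055543]
 [0.64069293 0.2403925 ]]
99.2461069577654
101.48156025164865
```

```bash
python3 - <<'E'
from h import *
rows([(.541,-.238,.06,76.3),(.541,-.238,.004,76.3)])
E
```

```text
[-1.78, 0.055, 1.699] 0.039
[-1.78, 0.055, 1.979] 0.039
```

Call:
{"op": "play_rows", "data": {"commands": [[[-0.4,-0.2,0,0,0.01],[-0.4,-0.4,0,0.1,0.02],[-0.4,-0.6,0.01,0.2,0.03],[-0.4,-0.75,0.02,0.35,0.04],[-0.4,-0.9,0.03,0.5,0.04],[-0.4,-1,0.03,0.6,0.04],[-0.4,-1,0.03,0.6,0.04],[-0.4,-1,0.03,0.6,0.04],[-0.4,-1,0.03,0.6,0.04]]]}}

```text
clock: 4.47
tcp_pos: [0.5644, -0.0812, 0.2799]
orientation: [2.47, 1.941, 0.002]
contact_force: [0.5, 0.5, 0.4]
grip_width: 0.0597
gripper_force: 0.0
```

```bash
python3 - <<'E'
from h import *
print(get_obs()["tcp_pos"])
rows([(.541,-.238,.06,76.3),(.541,-.238,.004,76.3)])
E
```

```text
[ 0.56435138 -0.08118133  0.27994971]
[-0.79, 0.071, 1.099] 0.0
[-0.79, 0.071, 1.379] 0.0
```

Call:
{"op": "play_rows", "data": {"commands": [[[-0.4,-0.2,0.02,0,0],[-0.4,-0.4,0.04,0.05,0],[-0.4,-0.6,0.06,0.15,0],[-0.4,-0.75,0.07,0.3,0],[-0.4,-0.79,0.07,0.5,0],[-0.4,-0.79,0.07,0.7,0],[-0.4,-0.79,0.07,0.85,0],[-0.4,-0.79,0.07,0.9,0],[-0.4,-0.79,0.07,0.9,0],[-0.4,-0.79,0.07,0.9,0]]]}}

```text
clock: 5.3
tcp_pos: [0.5423, -0.2372, 0.1011]
orientation: [2.466, 1.943, 0.003]
contact_force: [0.4, 0.1, 0.7]
grip_width: 0.0597
gripper_force: 0.0
```

```bash
python3 - <<'E'
from h import *
o=get_obs();print(o["tcp_pos"],o["grip_width"])
rows([(.541,-.238,.004,76.3)])
f=viewer.grab_frame("wrist");save("w3.png",f["pixels"])
d=viewer.trace(f,"plate")
for k in d:
    m=k["pixels"].astype(np.uint8);cs=max(cv2.findContours(m,0,2)[0],key=cv2.contourArea)
    print(k["score"],k["rect"],back(f,cv2.boxPoints(cv2.minAreaRect(cs)),.016,o)[:,:2].round(4).tolist())
E
```

```text
[ 0.54233039 -0.23719385  0.10108164] 0.05969958134779294
[-0.006, -0.007, 0.485] 0.002
0.64 [198.3, 0.7, 357.8, 169.6] [[0.5283, -0.0931], [0.6213, -0.1153], [0.6039, -0.218], [0.4974, -0.1926]]
0.6 [83.9, 222.4, 227.2, 325.0] [[0.3732, -0.2678], [0.4614, -0.2177], [0.483, -0.2612], [0.3927, -0.3189]]
```

View pics/w3.png

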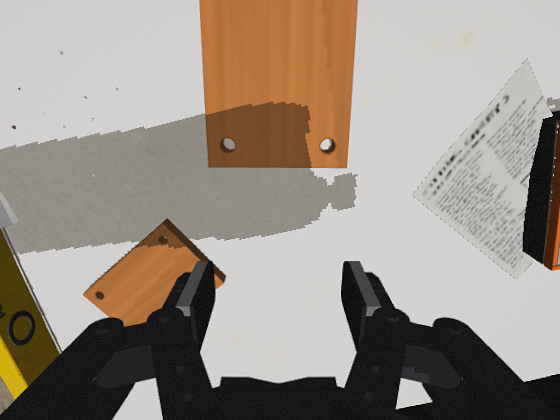

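The plate's trailing edge runs from (207,168) to (347,167). It is square to and centred between the fingers, and the small plate is clear of them. I'll lower behind the plate.

Call:
{"op": "play_rows", "data": {"commands": [[[-0.4,0,0,0.15,0],[-0.4,0,0,0.3,0],[-0.4,0,0,0.4,0],[-0.4,0,0,0.45,0],[-0.4,0,0,0.48,0],[-0.4,0,0,0.48,0],[-0.4,0,0,0.48,0]]]}}

```text
clock: 5.98
tcp_pos: [0.5418, -0.2382, 0.0048]
orientation: [2.467, 1.941, 0.002]
contact_force: [0.3, -0.5, 0.6]
grip_width: 0.06
gripper_force: 0.0
```

```bash
cat > plan.py <<'E'
from h import *
u=lambda t:np.array([np.cos(np.radians(t)),np.sin(np.radians(t))])
H=np.array([.5645,.214]);TH=98.3
def path(C0,t0,Rr=.36,off=.081,ds=.005,back0=0.025,H=H,TH=TH):
    """TCP poses: approach, straight, arc, straight to home"""
    a,b=u(t0),u(TH)
    s,q=np.linalg.solve(np.c_[a,b],H-C0)   # C0+s a = H - q b
    T=Rr*np.tan(np.radians(TH-t0)/2); print("s,q,T",s,q,T)
    L1=s-T; La=Rr*np.radians(TH-t0); L=L1+La+q-T
    out=[]
    n=np.array([-a[1],a[0]]);ctr=C0+a*L1+n*Rr
    for l in np.arange(-back0,L+1e-9,ds):
        if l<L1: c,t=C0+a*l,t0
        elif l<L1+La:
            t=t0+np.degrees((l-L1)/Rr);c=ctr+Rr*np.array([np.sin(np.radians(t)),-np.cos(np.radians(t))])
        else: t=TH;c=H-b*(L-l)
        out.append((*(c-off*u(t)),t))
    return np.array(out)
E
python3 - <<'E'
from plan import *
o=get_obs();print(o["tcp_pos"])
p=path(np.array([.567,-.137]),76.3)
print(len(p));rows([(x,y,.005,t) for x,y,t in p[:34:3]])
E
```

```text
[ 0.54180223 -0.23824087  0.00481161]
s,q,T 0.1286555360363341 0.2283971066521862 0.06997691128957866
77
[-0.008, 0.003, -0.001] 0.001
[0.067, 0.003, -0.001] 0.001
[0.142, 0.003, -0.001] 0.001
[0.217, 0.003, -0.001] 0.001
[0.292, 0.003, -0.001] 0.001
[0.367, 0.003, -0.001] 0.001
[0.442, 0.01, -0.001] -0.01
[0.517, 0.024, -0.001] -0.037
[0.593, 0.035, -0.001] -0.063
[0.67, 0.043, -0.001] -0.09
[0.747, 0.047, -0.001] -0.116
[0.823, 0.049, -0.001] -0.143
```

Call:
{"op": "play_rows", "data": {"commands": [[[-0.4,0.03,0,0,0],[-0.4,0.06,0,0,0],[-0.4,0.08,0,0,0],[-0.4,0.1,0,0,0],[-0.4,0.12,0,0,0],[-0.4,0.14,0,0,0],[-0.4,0.17,0,0,0],[-0.4,0.2,0,0,0],[-0.4,0.23,0,0,0],[-0.4,0.26,0,0,0],[-0.4,0.28,0,0,0],[-0.4,0.29,0,0,0]]]}}

```text
clock: 6.98
tcp_pos: [0.5544, -0.1804, 0.0033]
orientation: [-2.468, -1.944, -0.0]
contact_force: [-1.0, -2.6, 2.4]
grip_width: 0.0597
gripper_force: 1.2
```

```bash
cat > look.py <<'E'
from plan import *
def look(name=None):
    o=get_obs();f=viewer.grab_frame("top")
    ks=[k for k in viewer.trace(f,"plate")]
    for k in ks:
        m=k["pixels"].astype(np.uint8);cs=max(cv2.findContours(m,0,2)[0],key=cv2.contourArea)
        q=back(f,cv2.boxPoints(cv2.minAreaRect(cs)),.016)[:,:2]
        l=q[1]-q[0],q[2]-q[1];v=max(l,key=np.linalg.norm);v=v*np.sign(v[1])
        print("top",round(k["score"],2),"ctr",q.mean(0).round(4),"sides",[round(np.linalg.norm(x),3) for x in l],"head",np.degrees(np.arctan2(v[1],v[0])).round(1))
    if name: save(name,cv2.resize(f["pixels"][150:310,180:430],None,fx=3,fy=3,interpolation=cv2.INTER_CUBIC))
    M=R.from_rotvec(o["orientation"]).as_matrix()
    yaw=np.degrees(np.arctan2(M[1,0],M[0,0]));print("tcp",o["tcp_pos"],"yaw",yaw,"F",o["contact_force"],"implied ctr",o["tcp_pos"][:2]+.081*u(yaw))
    return o,yaw
E
python3 - <<'E'
from look import *
o,yaw=look("t2.png")
E
```

```text
top 0.94 ctr [ 0.5717 -0.1026] sides [np.float64(0.099), np.float64(0.141)] head 76.9
top 0.74 ctr [ 0.4211 -0.2683] sides [np.float64(0.053), np.float64(0.1)] head 26.0
tcp [ 0.55441263 -0.18036863  0.00329198] yaw 76.45337676234355 F [-0.98744682 -2.5799043   2.41472011] implied ctr [ 0.57338579 -0.10162208]
```

View pics/t2.png

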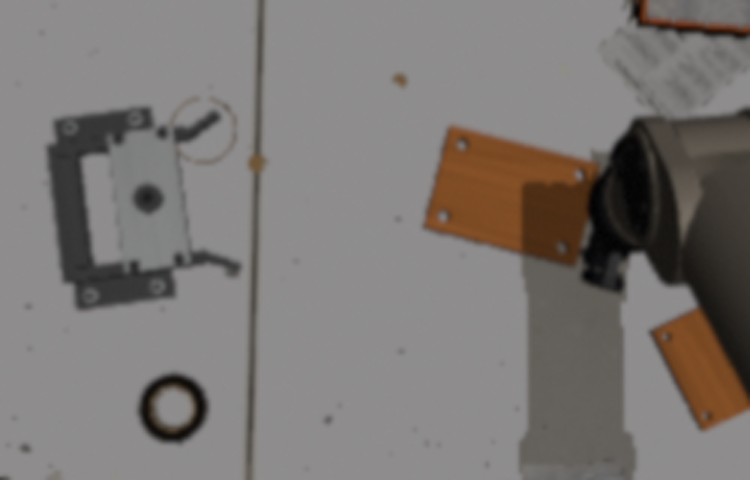

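The fingers are against the trailing end, the plate is square at crop (510,195), and the 81 mm offset holds. I'll continue along the arc.

```bash
python3 - <<'E'
from plan import *
p=path(np.array([.573,-.102]),76.6,back0=0)
print(len(p));rows([(x,y,.005,t) for x,y,t in p[1:26:2]])
E
```

```text
s,q,T 0.10062452091139605 0.2204236571805148 0.06899931844120476
64
[0.023, 0.0, -0.009] -0.002
[0.073, 0.0, -0.009] -0.002
[0.123, -0.0, -0.009] -0.002
[0.173, 0.004, -0.009] -0.008
[0.223, 0.013, -0.009] -0.025
[0.274, 0.022, -0.009] -0.043
[0.325, 0.029, -0.009] -0.061
[0.376, 0.035, -0.009] -0.078
[0.427, 0.039, -0.009] -0.096
[0.478, 0.042, -0.009] -0.114
[0.529, 0.044, -0.009] -0.131
[0.58, 0.044, -0.009] -0.149
[0.632, 0.042, -0.009] -0.167
```

Call:
{"op": "play_rows", "data": {"commands": [[[-0.4,0.023,0,-0.004,0],[-0.4,0.055,0,-0.004,0],[-0.4,0.09,0,-0.004,0],[-0.4,0.123,0,-0.004,0],[-0.4,0.15,0.002,-0.004,-0.004],[-0.4,0.173,0.004,-0.004,-0.008],[-0.4,0.2,0.009,-0.004,-0.017],[-0.4,0.223,0.013,-0.004,-0.025],[-0.4,0.25,0.018,-0.004,-0.034],[-0.4,0.274,0.022,-0.004,-0.043],[-0.4,0.3,0.026,-0.004,-0.052],[-0.4,0.325,0.029,-0.004,-0.061]]]}}

```text
clock: 8.08
tcp_pos: [0.5754, -0.1193, 0.0041]
orientation: [2.372, 2.06, 0.0]
contact_force: [0.3, -0.7, 0.4]
grip_width: 0.0598
gripper_force: 0.5
```

```bash
python3 - <<'E'
from look import *
o,yaw=look()
p=path(o["tcp_pos"][:2]+.081*u(yaw),yaw,back0=0,Rr=.33)
print(len(p));rows([(x,y,.005,t) for x,y,t in p[1:26:2]])
E
```

```text
top 0.68 ctr [ 0.5853 -0.0403] sides [np.float64(0.098), np.float64(0.141)] head 82.1
tcp [ 0.57535879 -0.11934204  0.00412925] yaw 81.95282729719695 F [ 0.30965261 -0.7456545   0.42209174] implied ctr [ 0.58669785 -0.03913964]
s,q,T 0.05179099785394726 0.20399530558276832 0.04739844596902919
52
[0.02, 0.0, -0.004] -0.001
[0.07, 0.012, -0.004] -0.02
[0.12, 0.021, -0.004] -0.039
[0.171, 0.03, -0.004] -0.059
[0.222, 0.037, -0.004] -0.078
[0.273, 0.042, -0.004] -0.097
[0.325, 0.046, -0.004] -0.116
[0.376, 0.048, -0.004] -0.136
[0.428, 0.049, -0.004] -0.155
[0.479, 0.048, -0.004] -0.174
[0.528, 0.038, -0.003] -0.181
[0.576, 0.024, -0.003] -0.181
[0.624, 0.01, -0.003] -0.181
```

Call:
{"op": "play_rows", "data": {"commands": [[[-0.4,0.02,0,-0.004,-0.001],[-0.4,0.045,0.006,-0.004,-0.01],[-0.4,0.07,0.012,-0.004,-0.02],[-0.4,0.095,0.017,-0.004,-0.03],[-0.4,0.12,0.021,-0.004,-0.039],[-0.4,0.146,0.026,-0.004,-0.049],[-0.4,0.171,0.03,-0.004,-0.059],[-0.4,0.197,0.034,-0.004,-0.069],[-0.4,0.222,0.037,-0.004,-0.078],[-0.4,0.248,0.04,-0.004,-0.088],[-0.4,0.273,0.042,-0.004,-0.097],[-0.4,0.299,0.044,-0.004,-0.107]]]}}

```text
clock: 9.18
tcp_pos: [0.5924, -0.0614, 0.0049]
orientation: [2.19, 2.252, -0.0]
contact_force: [-0.0, -0.7, 1.5]
grip_width: 0.0597
gripper_force: 0.6
```

```bash
python3 - <<'E'
from look import *
o,yaw=look()
p=path(o["tcp_pos"][:2]+.081*u(yaw),yaw,back0=0,Rr=.33)
print(len(p));rows([(x,y,.005,t) for x,y,t in p[1:26:2]])
E
```

```text
top 0.7 ctr [0.5895 0.0203] sides [np.float64(0.097), np.float64(0.143)] head 89.9
tcp [ 0.59236946 -0.06137224  0.00490055] yaw 91.58603549414512 F [-0.02167398 -0.675334    1.5392752 ] implied ctr [0.59012754 0.01959673]
s,q,T 0.023130083723262237 0.17309508548790303 0.019356984614281408
40
[0.019, 0.0, 0.0] -0.002
[0.069, 0.012, 0.0] -0.021
[0.12, 0.022, 0.0] -0.04
[0.17, 0.03, 0.0] -0.06
[0.221, 0.034, 0.0] -0.074
[0.271, 0.028, 0.0] -0.074
[0.32, 0.022, 0.0] -0.074
[0.37, 0.016, 0.0] -0.074
[0.42, 0.011, 0.0] -0.074
[0.469, 0.005, 0.001] -0.074
[0.519, -0.001, 0.001] -0.074
[0.569, -0.007, 0.001] -0.074
[0.618, -0.013, 0.001] -0.074
```

Call:
{"op": "play_rows", "data": {"commands": [[[-0.4,0.02,0,0,-0.002],[-0.4,0.045,0.006,0,-0.012],[-0.4,0.07,0.012,0,-0.021],[-0.4,0.095,0.017,0,-0.03],[-0.4,0.12,0.022,0,-0.04],[-0.4,0.145,0.026,0,-0.05],[-0.4,0.17,0.03,0,-0.06],[-0.4,0.195,0.033,0,-0.068],[-0.4,0.22,0.034,0,-0.074],[-0.4,0.23,0.033,0,-0.074]]]}}

```text
clock: 10.12
tcp_pos: [0.5977, -0.0143, 0.0049]
orientation: [-2.055, -2.375, -0.001]
contact_force: [1.2, -1.7, 0.0]
grip_width: 0.0597
gripper_force: 0.5
```

```bash
python3 - <<'E'
from look import *
o,yaw=look("t4.png")
p=path(o["tcp_pos"][:2]+.081*u(yaw),yaw,back0=0,Rr=.33)
c=o["tcp_pos"][:2]+.081*u(yaw)-H;print("jig frame",c@u(TH),c@u(TH+90))
E
```

```text
top 0.59 ctr [0.5851 0.0647] sides [np.float64(0.14), np.float64(0.097)] head 98.4
tcp [ 0.59768046 -0.0143366   0.00493833] yaw 98.26475487888656 F [ 1.20261154 -1.73689441  0.04438305] implied ctr [0.58603692 0.06582217]
s,q,T 0.128509019676429 0.021225776788152184 0.00010149866563504522
jig frame -0.14973477215058462 7.905147142612897e-05
```

View pics/t4.png

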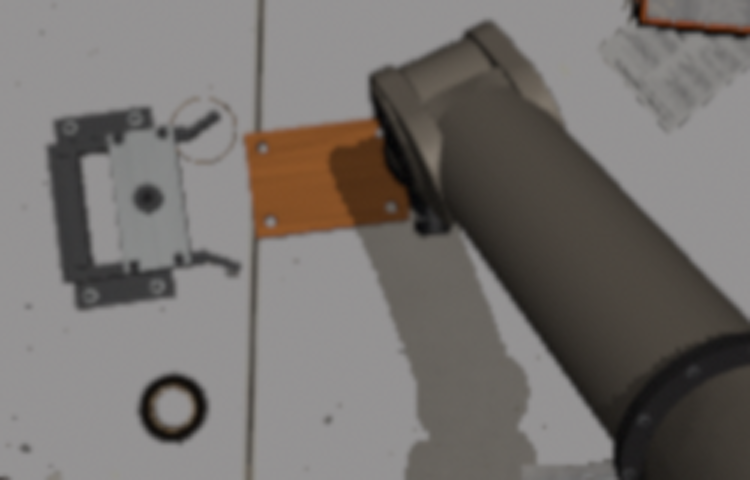

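The plate is lined up on the jig's axis. Its leading edge is at crop x≈252 with its middle at row 186, against a flare middle of about row 190, which is within the lead-in. I'll push straight in with a 2 mm lateral trim.

Call:
{"op": "play_rows", "data": {"commands": [[[-0.4,0.025,-0.001,0,0],[-0.4,0.055,-0.002,0,0],[-0.4,0.085,-0.004,0,0],[-0.4,0.115,-0.006,0,0],[-0.4,0.145,-0.008,0,0],[-0.4,0.175,-0.01,0,0],[-0.4,0.205,-0.01,0,0],[-0.4,0.235,-0.01,0,0],[-0.4,0.265,-0.01,0,0],[-0.4,0.295,-0.01,0,0],[-0.4,0.325,-0.01,0,0],[-0.4,0.34,-0.01,0,0]]]}}

```text
clock: 11.22
tcp_pos: [0.5859, 0.0527, 0.005]
orientation: [-2.056, -2.375, -0.001]
contact_force: [0.6, -0.7, -0.7]
grip_width: 0.0598
gripper_force: 0.4
```

```bash
python3 - <<'E'
from look import *
o,yaw=look("t5.png")
c=o["tcp_pos"][:2]+.081*u(yaw)-H;print("jig frame",c@u(TH),c@u(TH+90))
E
```

```text
top 0.67 ctr [ 0.4336 -0.2913] sides [np.float64(0.039), np.float64(0.099)] head 31.6
top 0.65 ctr [0.5755 0.1294] sides [np.float64(0.129), np.float64(0.098)] head 98.0
tcp [0.58586206 0.05272061 0.00497052] yaw 98.2227130380011 F [ 0.57235999 -0.6778669  -0.68044564] implied ctr [0.57427734 0.1328879 ]
jig frame -0.08167393706479527 0.002034105776579046
```

View pics/t5.png

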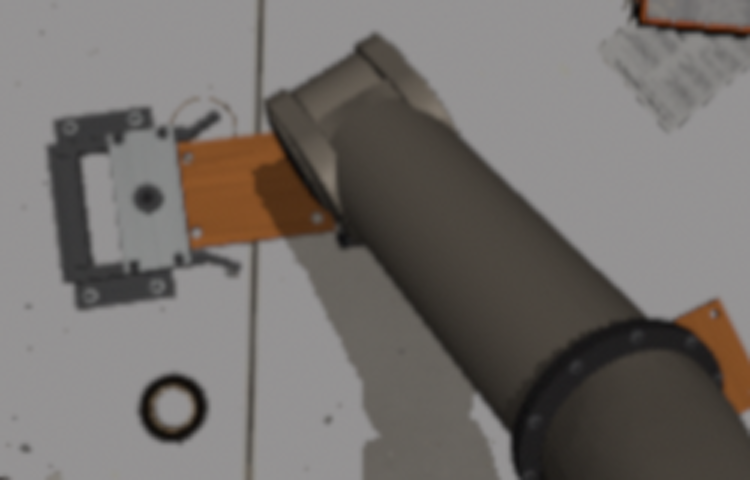

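The plate's leading end has entered under the bridge at crop x≈185, centred, with almost no force. I'll go on.

Call:
{"op": "play_rows", "data": {"commands": [[[-0.4,0.025,0,0,0],[-0.4,0.05,0,0,0],[-0.4,0.08,0,0,0],[-0.4,0.11,0,0,0],[-0.4,0.14,0,0,0],[-0.4,0.17,0,0,0],[-0.4,0.2,0,0,0],[-0.4,0.23,0,0,0],[-0.4,0.26,0,0,0],[-0.4,0.29,0,0,0],[-0.4,0.315,0,0,0],[-0.4,0.33,0,0,0]]]}}

```text
clock: 12.32
tcp_pos: [0.5764, 0.1179, 0.0049]
orientation: [-2.056, -2.375, -0.001]
contact_force: [0.5, -0.1, -0.5]
grip_width: 0.0595
gripper_force: 0.5
```

```bash
python3 - <<'E'
from look import *
o,yaw=look()
c=o["tcp_pos"][:2]+.081*u(yaw)-H;print("jig frame",c@u(TH),c@u(TH+90),o["moment"])
E
```

```text
top 0.92 ctr [ 0.4258 -0.276 ] sides [np.float64(0.073), np.float64(0.098)] head 25.9
tcp [0.57640029 0.11790149 0.00489748] yaw 98.21812772238627 F [ 0.51455521 -0.13759135 -0.46268819] implied ctr [0.56482198 0.19806971]
jig frame -0.0158099136403839 0.0019810251671808733 [-0.16260123  0.02209151 -0.00669173]
```

Now slowly until the stop is felt, in short steps.

Call:
{"op": "play_rows", "data": {"commands": [[[-0.4,0.015,0,0,0],[-0.4,0.03,0,0,0],[-0.4,0.042,0,0,0],[-0.4,0.052,0,0,0],[-0.4,0.06,0,0,0],[-0.4,0.066,0,0,0],[-0.4,0.07,0,0,0]]]}}

```text
clock: 13.0
tcp_pos: [0.5746, 0.1307, 0.0049]
orientation: [-2.058, -2.374, 0.0]
contact_force: [0.4, -1.1, 0.1]
grip_width: 0.0598
gripper_force: 0.5
```

Call:
{"op": "play_rows", "data": {"commands": [[[-0.4,0.005,0,0,0],[-0.4,0.01,0,0,0],[-0.4,0.015,0,0,0]]]}}

```text
clock: 13.25
tcp_pos: [0.5743, 0.133, 0.0049]
orientation: [2.057, 2.373, -0.001]
contact_force: [1.3, -4.6, 0.6]
grip_width: 0.06
gripper_force: 2.0
```

Call:
{"op": "play_rows", "data": {"commands": [[[-0.4,0.005,0,0,0],[-0.4,0.01,0,0,0],[-0.4,0.01,0,0,0]]]}}

```text
clock: 13.5
tcp_pos: [0.5744, 0.1331, 0.0049]
orientation: [2.058, 2.371, -0.004]
contact_force: [1.3, -5.8, 2.2]
grip_width: 0.06
gripper_force: 3.2
```

Call:
{"op": "play_rows", "data": {"commands": [[[-0.4,0.005,0,0,0],[-0.4,0.01,0,0,0],[-0.4,0.015,0,0,0],[-0.4,0.015,0,0,0]]]}}

```text
clock: 13.83
tcp_pos: [0.5744, 0.1333, 0.0049]
orientation: [2.058, 2.368, -0.008]
contact_force: [1.2, -12.0, 3.5]
grip_width: 0.0596
gripper_force: 6.0
```

```bash
python3 - <<'E'
from look import *
look()
f=viewer.grab_frame("top");save("t6.png",cv2.resize(f["pixels"][170:270,185:305],None,fx=6,fy=6,interpolation=cv2.INTER_CUBIC))
E
```

```text
top 0.93 ctr [0.5538 0.265 ] sides [np.float64(0.033), np.float64(0.098)] head 5.2
top 0.62 ctr [ 0.4256 -0.2768] sides [np.float64(0.075), np.float64(0.102)] head 25.9
tcp [0.57436996 0.13331401 0.00486852] yaw 97.99954659254877 F [  1.20155818 -12.04670232   3.50979545] implied ctr [0.56309758 0.21352581]
```

View pics/t6.png

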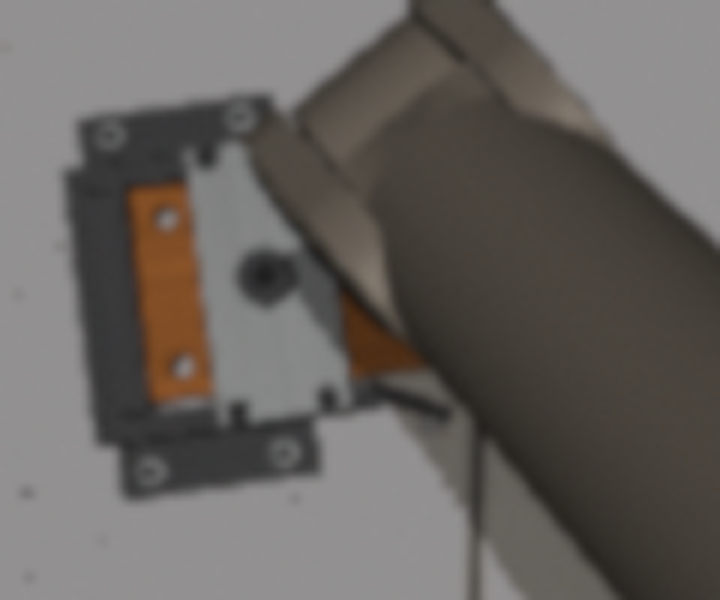

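The plate's leading edge lies flush along the stop from crop (130,188) to (150,403), with no gap and parallel to it. I'll draw back, then up.

Call:
{"op": "play_rows", "data": {"commands": [[[-0.4,-0.04,0,0,0],[-0.4,-0.1,0,0,0],[-0.4,-0.2,0,0,0],[-0.4,-0.35,0,0,0],[-0.4,-0.4,0,-0.1,0],[-0.4,-0.5,0,-0.3,0],[-0.4,-0.7,0,-0.5,0],[-0.4,-0.9,0,-0.7,0],[-0.4,-1,0,-0.9,0],[-0.4,-1,0,-0.9,0],[-0.4,-1,0,-0.9,0],[-0.4,-1,0,-0.9,0]]]}}

```text
clock: 14.98
tcp_pos: [0.6031, -0.061, 0.1867]
orientation: [2.059, 2.369, 0.004]
contact_force: [-0.4, 0.7, -1.6]
grip_width: 0.0596
gripper_force: 0.0
```

```bash
python3 - <<'E'
from look import *
look()
f=viewer.grab_frame("top");save("t7.png",cv2.resize(f["pixels"][170:270,185:305],None,fx=6,fy=6,interpolation=cv2.INTER_CUBIC))
E
```

```text
top 0.86 ctr [0.5679 0.1681] sides [np.float64(0.054), np.float64(0.102)] head 7.0
tcp [ 0.60308247 -0.06101043  0.18666979] yaw 98.00048341821979 F [-0.39173689  0.67322108 -1.58200899] implied ctr [0.59180877 0.01920119]
```

View pics/t7.png

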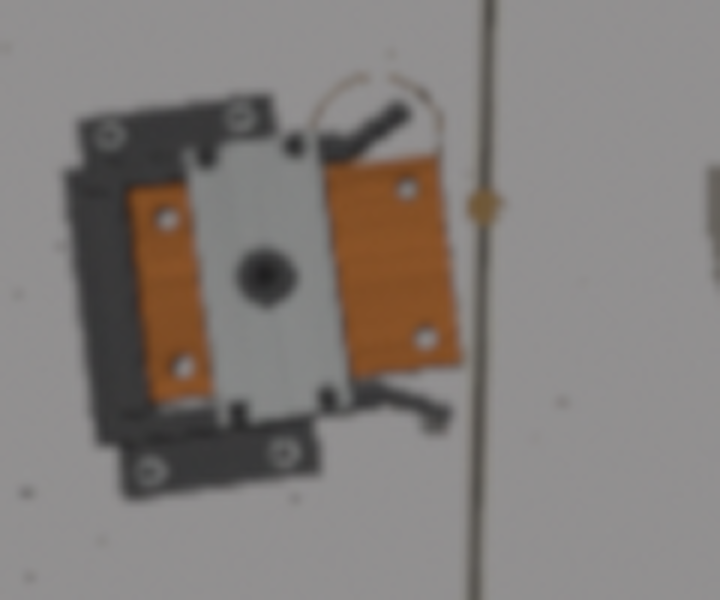

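The plate is home. Its leading edge is flush with the stop, its trailing end at crop x≈450 is just outside the flare tips, and the fingers are clear.

```bash
python3 -c "
from h import *
print(r.hand_in())"
```

```text
the job is handed in; nothing more can be done
None
```

The plate is pushed home under the bridge, its leading end flush against the end stop; the fingers are withdrawn and the job is handed in at about 15 s on the robot's clock, with no result reported back.

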